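# Fetch the board carrier from the latched drawer and seat it on the preheater

### The job

Lift the yellow latch handle to free the blue cabinet's drawer, pull the drawer fully open to its stop, and take out the board carrier by its black grip. Lower the carrier gently over the two brass pegs of the preheater base until it lies flat and fully home, then let go. Leave the drawer open, do not bump the microscope whose boom crosses above the handle, and do not disturb the bottle, the spool or the tip cleaner.

Things in the scene. Friction and masses are not known exactly. Their poses are not given: they have to be found in the camera images.
- cab_front (a point): Centre of the lower front edge of the cabinet, on the bench; its axes are the 'cabinet axes': x into the cabinet, away from the robot, y along the front, z up. Blue steel cabinet, 240 deep x 260 wide x 132 mm high, fixed; grey front: blind panel below, one shallow drawer above. Its top panel (122 to 132 mm high) begins at x = 15 mm; a tray fixed on it, x = 105 to 225 mm, reaches 162 mm.
- drawer (a joint): Drawer travel in m: 0 shut, grows as it is pulled out along the cabinet's -x, stops at 0.16, stays where it is left (about 2 N friction). Its floor (inside 193 x 188 mm) is 62 mm above the bench, its front and side walls reach 98 to 102 mm. Shut, the front wall's inside face is at cabinet x = 21 mm. The boom also hangs over the rear of the open drawer: lean back 20 to 30 degrees.
- latch (a joint): Angle of the yellow handle in rad: 0 level (latched), grows as it is lifted about a hinge along y at the drawer front, 85 mm up; stops at 0.32. A tooth holds the drawer (4 mm play) unless lifted past 0.22 rad (grip point 9 to 13 mm up), for the first 20 mm of pull only. Lifting takes 2 to 5 N up to the stop, but gripped hard it turns stiffly between the pads (grip lightly, 20 N, or turn with it).
- handle (a point): Grip point of the yellow handle, moves with it: mid width and height, 42 mm out from the drawer front, 85 mm above the bench when level. The handle is an upright blade sticking out of the drawer front: 70 mm long (from 2 to 72 mm out, cabinet x), 16 mm thick (cabinet y), 32 mm high; grip it across its thickness. x points into the cabinet.
- boom_mid (a point): Point on the axis of the microscope's steel boom, 212 mm above the bench, over a point 27 mm out from the shut drawer front. Fixed bar of 28 mm diameter along the cabinet's y, from 100 mm on the -y side to 300 mm on the +y side. No room for an upright gripper over the shut drawer's handle: lean the gripper back from the cabinet by 30 to 45 degrees.
- scope: Microscope on boom and post, fixed beside the cabinet. Origin and axes as cab_front. Post 30 mm diameter at (-27, +200) mm, 282 mm high, foot 110 x 90 mm; white head about 90 mm wide at (-27, +315) mm, 118 to 330 mm high. Do not bump it.
- carrier: Board carrier that lies flat in the drawer: aluminium plate 110 (x) x 80 (y) x 10 mm with green boards on it, and a black upright grip blade in its middle, 60 mm long (x), 16 mm thick (y), from 10 to 51 mm above the underside. Two through holes of 13 mm diameter at x = -42 and +42 mm, y = 0. Origin: centre of the plate's underside; z up. 0.2 to 0.4 kg. It fits the base either way round.
- base: Preheater base, grey box 150 (x) x 110 (y) x 36 mm high with a dark steel bed on top, fixed to the bench. Origin: centre of its underside; z up.
- seat (a point): Centre of the base's bed, 36 mm above the bench, axes as the base's. Two brass pegs of 10 mm diameter stand on the bed at x = -42 and +42 mm, y = 0, 20 mm high, the top 6 mm tapered. Seated, the carrier's origin coincides with this point and its x axis lies along this x axis, either way round.
- flux: Amber flux bottle, 44 mm diameter, 100 mm high, loose bystander. Origin: centre of its underside.
- spool: Blue solder spool standing on its flange, 64 mm diameter, 48 mm high, loose bystander. Origin: centre of its underside.
- cleaner: Black tip cleaner with a round pot of brass wool, 90 x 70 x 53 mm, loose bystander. Origin: centre of its underside.
Not all that is in view belongs to the job. There is more than one size of the base; the job needs the larger.

How it is judged (in metres and radians):
On the way, in this order (a step that is already met when the one before it is completed fails the run):
1. the latch handle is lifted (past 0.2 rad) with the drawer still in its first 30 mm (value of joint latch above 0.2 rad and value of joint drawer below 0.03 m), for 0.05 s.
2. the drawer is pulled fully open (at least 150 of 160 mm) (value of joint drawer above 0.15 m), for 0.2 s.
3. the carrier is lifted out of the drawer (its underside over 100 mm above the bench) (height (world z) of carrier above 0.1 m), for 0.1 s.
At the end, for the whole second after the job is handed in: The carrier rests on the preheater's bed over both pegs: within 5 mm of the seat's centre sideways, its underside within 2.5 mm of the bed, level and in line with the pegs within 0.04 and 0.07 rad, either way round, at rest and released; the drawer is still open by more than 120 mm (horizontal distance between carrier and seat below 0.005 m and z of carrier in the frame of seat between -0.003 and 0.0025 m and angle between carrier's own z axis and vertical below 0.04 rad and angle between the x axis of carrier and the x axis of seat, either way round below 0.07 rad and linear speed of carrier below 0.02 m/s and value of joint drawer above 0.12 m); the robot touches nothing.
It fails at once if the microscope or its boom is bumped (over 8 N) (contact force between any of the arm, the fingers, carrier and scope above 8 N).
It fails at once if the carrier is dropped or rushed onto the base (over 0.35 m/s within 40 mm above and 20 mm beside the seat) (horizontal distance between carrier and seat below 0.02 m and z of carrier in the frame of seat below 0.04 m and linear speed of carrier above 0.35 m/s).
It fails at once if the bottle, spool or tip cleaner is shifted by more than 25 mm (distance of any of flux, spool, cleaner from where it was at the start of the episode above 0.025 m).
It also fails if it takes over 53 s, if anything falls off the work surface, if the arm or the gripper's body presses on something with over 40 N, if the wrist force passes 120 N, or if a joint passes its speed limit or range.

### The arm

A 6-joint arm with a two-finger parallel gripper is mounted at the origin on the work surface. World frame = base frame: x ahead of the robot, y to its left, z up, the work surface at z = 0. Lengths are in mm, angles in rad, forces in N, time in s.
With the tool pointing down it reaches from about 350 to 775 mm from the base axis. Payload 7.3 kg.
Tool frame: the origin (TCP) lies between the finger pads; the fingertips stand 8 mm ahead of it and the grasp point (between the pads) lies 11 mm behind it; y points along the fingers, z is the direction in which the jaws open and shut, and the axes are right-handed (so a half turn about y gives the same grasp; the last joint's range is limited). The gripper opens to 92 mm and grips with 3 to 60 N. Pads are 19 mm wide; open, the fingers measure 130 mm over their backs; the gripper's body (75 mm by 190 mm) begins 47 mm behind the grasp point.
Start: joints at [1.156, 0.342, 1.524, -0, 1.275, -0.146], TCP at [139.411, 506.171, 234.741] pointing down, gripper open.
Joint ranges: [-2.53, 2.53], [-0.77, 2.02], [0.04, 2.7], [-1, 4.14], [0.28, 2.66], [-3.11, 3.11]. Speed limits (rad/s): [2.57, 2.57, 3.14, 3.14, 3.14, 3.14].

### API

Orientations are given as [roll, pitch, yaw] about the fixed x, y, z axes, in that order (R = Rz(yaw) Ry(pitch) Rx(roll)).
In Python, from plant import bot, vision, job gives the robot as it stands. The module is installed in compiled form; this text tells all that it offers.
- The arm moves only by the tool arm_command, never from a script. Its argument "deltas" is a list of rows, each a list of 4 numbers: the shift along the tool's x, y, z in m, then the turn about the tool's y in degrees. In form: [[x, y, z, twist], ...]. A call has 1 to 5 rows; each row shifts and turns the commanded pose from where the row before left it, along the tool's axes as they then stand; what a row does not reach is not made up. A row lasts 1/10 s, in which the tool goes at most 50 mm and 8.59 degrees, less where a joint would pass 70% of its speed; a pose out of reach is approached as far as the arm can. A call is refused whole if a number of a shift passes 0.05 or a number of a turn 8.59, either way. A call with a gripper value outside its range is refused whole. "claw" is the closure in counts, from 0 (fully open) to 255 (shut), set as the call begins (left out, the last holds). The fingers move at their own pace and stop on an object; the grip force is fixed at half the most. Time passes only in rows, so rows that do not move let the fingers close. It gives the time, the measured TCP pose, the force and the opening at its end, in the units of the state.
- bot.get_obs(): the state, without advancing time (a new reading comes with each control period).
- vision.capture(name): name is "scene" or "top" or "wrist"; returns a dict with "img" (420x560x3 uint8, red, green, blue), "camera_matrix" (3x3 intrinsics, pixels), "world_to_cam" (4x4, takes a point from world to camera coordinates); the wrist camera has in their place "mount" (4x4, takes a point from camera to tool coordinates, whose origin is the TCP and whose axes are the tool frame's). Camera axes: x right, y down, z forward; pixel columns grow to the right and rows downward; lengths in mm; the calibration is good to about 2 mm. A picture is of the moment at which its call begins: read the wrist's pose just before it. There is no depth.
- job.close_job(): hands the job in, once; it reports no verdict.
Trained networks look in a picture, given as the dict that the camera call returned (one of the last four; its "shot" number tells which), for a name from the list of things; names that differ only in an ending like _2 or _b are one class to them, and where a whole thing is asked for, a point or a joint stands for the part that bears it (a point fixed in the world has none). Each returns a list of dicts, best first, with "confidence" (0 to 1); they miss things now and then, are a little off and sometimes report something else, mostly with a low value. They report only what shows in the picture. A call takes as long as a camera call. They do not tell look-alikes from the thing itself.
- vision.find_in(picture, name): "xyz" ([x, y, z] in mm, in the coordinates of the camera as it stood for that picture, good to about 4 mm: the middle of the surface that is visible of it).
- vision.regions_of(picture, name): "mask" (420x560 bool, what is visible of it).
The state is a dict: "time": time; "joint_positions": joint angles; "dq": joint speeds; "tau": joint torques, N m; "tool_pos": TCP position; "tcp_rot": TCP orientation; "contact_force": force on the tool from outside, world axes, zero at the start; "moment": the same for the moment, N m; "grip_width": finger opening in mm.
Only numpy, scipy, OpenCV 4.12 (cv2) and the standard library are available. Lean on these libraries where they do the work, as an engineer would, in place of code of your own. Each camera call takes 0.05 s, during which the arm holds its last target. There are 200 camera calls.

## Working session

There is one attempt and no reset: what is moved stays moved. The work goes in short steps, Python scripts to look and compute and a tool call to move; the robot and the scene stay as the last step left them, time stands still between calls to the robot, and variables do not carry over. Pictures are saved under pics/ and viewed, about 8 in all and at most 12, crops included, and the job is handed in when it is done.

Besides the shell and the picture viewer there is one more tool, called after "Call:" by a JSON object that holds its "op" and its "data". arm_command: Moves the arm, as the interface text tells. Its arguments: {"type":"object","properties":{"deltas":{"type":"array","items":{"type":"array","items":{"type":"number"}}},"claw":{"type":"number"}},"required":["deltas"]}

```bash
mkdir -p pics
cat > h.py <<'E'
import numpy as np, cv2
from scipy.spatial.transform import Rotation as R
from plant import bot, vision, job
def pose():
    o=bot.get_obs(); T=np.eye(4); T[:3,:3]=R.from_euler('xyz',o['tcp_rot']).as_matrix(); T[:3,3]=o['tool_pos']; return T
def shot(n):
    T=pose(); c=vision.capture(n)
    c['c2w']=T@c['mount'] if 'mount' in c else np.linalg.inv(c['world_to_cam'])
    return c
def w(c,p): return (c['c2w']@np.r_[p,1])[:3]
def proj(c,p):
    q=np.linalg.inv(c['c2w'])@np.r_[p,1]; q=c['camera_matrix']@q[:3]; return q[:2]/q[2]
def ray(c,uv):
    d=c['c2w'][:3,:3]@np.linalg.solve(c['camera_matrix'],[uv[0],uv[1],1]); return c['c2w'][:3,3],d/np.linalg.norm(d)
def atz(c,uv,z):
    o,d=ray(c,uv); return o+d*(z-o[2])/d[2]
def save(c,f,crop=None,k=1):
    im=c['img'][:,:,::-1]
    if crop: im=im[crop[1]:crop[3],crop[0]:crop[2]]
    cv2.imwrite('pics/'+f,cv2.resize(im,None,fx=k,fy=k,interpolation=cv2.INTER_CUBIC))
E
python3 - <<'E'
from h import *
np.set_printoptions(precision=1,suppress=True)
ims=[]
for n in ['scene','top']:
    c=shot(n); ims.append(c['img'])
    print(n,c['c2w'][:3,3],c['camera_matrix'][0,0])
    for t in ['cab_front','drawer','handle','boom_mid','scope','carrier','base','seat','flux','spool','cleaner']:
        for d in vision.find_in(c,t):
            p=w(c,d['xyz']); print(' ',t,round(d['confidence'],2),p,proj(c,p))
    save(c,n+'0.png',k=1.4)
print(bot.get_obs())
E
```

```text
scene [1057.6 -449.4  903.5] 397.7054811896334
  cab_front 0.98 [758.1  90.3 134.6] [368.4 237.5]
  drawer 0.82 [623.5  89.5  91.2] [327.  217.2]
  handle 0.74 [ 729.8 -221.5   45.9] [262.9 325.6]
  handle 0.54 [618.8  94.1  93.5] [327.  214.8]
  boom_mid 0.69 [656.8 340.9 220.6] [406.4 145.3]
  scope 0.78 [656.1 343.9 222.3] [407.1 144.2]
  base 0.97 [ 521.5 -489.7   26.8] [114.1 338.3]
  base 0.89 [ 491.4 -311.    32.7] [174.8 282.9]
  base 0.18 [617.1  89.3  98. ] [325.4 214.2]
  seat 0.7 [655.5 344.1 224.8] [407.1 143.3]
  seat 0.62 [ 501.4 -317.4   34.5] [174.5 286.7]
  flux 0.44 [ 730.5 -221.7   41.7] [263.1 326.7]
  spool 0.95 [ 729.2 -221.    47.6] [262.9 325. ]
  cleaner 0.96 [467.  337.1  23.5] [344.3 164.5]
top [ 404.8  -27.5 1444.2] 494.00169383001844
  cab_front 0.67 [707.2 128.9 133. ] [227.5 179.6]
  cab_front 0.47 [613.6  99.6 103.1] [239.1 215.2]
  drawer 0.83 [658.9  98.7  93.3] [239.9 199.7]
  handle 0.68 [611.4  99.4 102.2] [239.2 216. ]
  boom_mid 0.78 [633.8 312.5 226.2] [150.  200.5]
  scope 0.65 [638.7 309.5 224.3] [151.5 198.7]
  carrier 0.27 [ 694.8 -351.4   66.5] [399.1 187.6]
  base 0.89 [ 477.1 -310.1   38.5] [385.8 265.2]
  base 0.77 [ 511.9 -477.1   27.2] [443.  252.8]
  seat 0.92 [ 510.3 -475.3   26.4] [442.4 253.3]
  flux 0.58 [ 696.3 -351.8   67.3] [399.3 187. ]
  spool 0.7 [ 713.2 -213.3   47.1] [349.4 183.2]
  cleaner 0.64 [453.6 342.5  14.9] [157.3 275.5]
  cleaner 0.2 [637.4 311.1 225.7] [150.6 199.1]
{'time': 1.2, 'joint_positions': array([ 1.2,  0.3,  1.5,  0. ,  1.3, -0.1]), 'dq': array([ 0.,  0., -0., -0., -0., -0.]), 'tau': array([  0. , -43.1, -24.4,   0.1,   0. ,  -0. ]), 'tool_pos': array([139.4, 506.2, 234.7]), 'tcp_rot': array([-1.6,  0. , -0.3]), 'contact_force': array([-0. , -0.4,  0.3]), 'moment': array([0., 0., 0.]), 'grip_width': 91.75459172042981}
```

View pics/scene0.png

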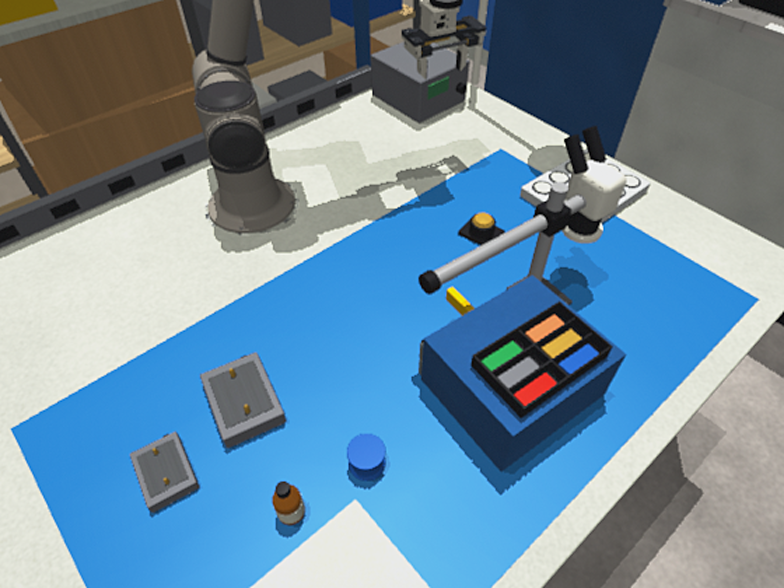

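View pics/top0.png

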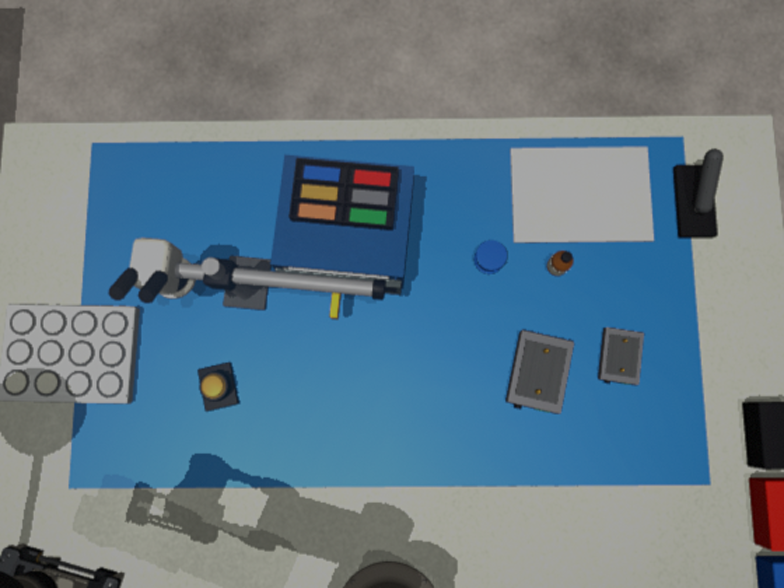

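The larger base is at top view (541,371) and scene (243,398). The small look-alike is at top (621,355) and scene (165,470). The yellow handle is at top (335,305), under the boom. The interface only twists about the tool axis, so I'll check how the tool axes stand before planning any lean.

Run:
```python
from h import *
np.set_printoptions(precision=4,suppress=True)
T=pose(); print(T); o=bot.get_obs(); print(o['joint_positions'])
c=shot('wrist'); print(c['mount'],c['camera_matrix'])
top=shot('top')
for n in ['base','handle','carrier']:
    pass
# base yaw from top: brass peg pixels
im=cv2.cvtColor(top['img'],cv2.COLOR_RGB2HSV)
m=cv2.inRange(im,(10,110,60),(32,255,255)); nn,l,s,ct=cv2.connectedComponentsWithStats(m)
for i in range(1,nn):
    if s[i,4]>4: print(s[i],ct[i],atz(top,ct[i],50)[:2],atz(top,ct[i],85)[:2])
```

```text
[[  0.9641  -0.       0.2656 139.4082]
 [ -0.2656   0.0001   0.9641 506.1647]
 [ -0.      -1.       0.0001 234.7321]
 [  0.       0.       0.       1.    ]]
[ 1.156   0.342   1.5241  0.0001  1.2754 -0.146 ]
[[  -0.0004    0.9617    0.2739  -74.4436]
 [  -0.       -0.2739    0.9617 -150.2696]
 [   1.        0.0004    0.0002   -0.743 ]
 [   0.        0.        0.        1.    ]] [[373.9989   0.     279.247 ]
 [  0.     373.9989 213.8006]
 [  0.       0.       1.    ]]
[215 131  27  12 258] [227.7054 136.9341] [854.61   139.6822] [843.3171 135.4846]
[213 145  27  12 245] [226.151  150.7388] [812.757  143.7907] [802.5147 139.4899]
[394 180  14  14 102] [399.8137 187.3529] [ 698.9434 -357.2339] [ 691.5584 -348.9567]
[236 209   7  18  98] [238.7857 217.4694] [615.2926 105.4892] [610.0076 102.1499]
[445 242   3   2   5] [446.2 242.6] [ 538.7202 -480.4307] [ 535.3575 -469.0607]
[388 249   4   3  11] [389.6364 250.0909] [ 518.8126 -320.4325] [ 515.9497 -313.0792]
[443 263   3   3   6] [444.1667 263.8333] [ 479.1583 -471.1471] [ 477.2909 -460.0102]
[144 268  17  17 222] [151.8423 275.5721] [452.3415 348.7629] [451.1473 339.3164]
[383 278   3   4   9] [384.1111 279.3333] [ 437.3278 -301.6061] [ 436.5106 -294.7254]
```

Call:
{"op": "arm_command", "data": {"deltas": [[0,-0.03,0,0]]}}

```text
time: 1.4
tool_pos: [138.7, 504.4, 261.6]
tcp_rot: [-1.579, 0.001, -0.269]
contact_force: [1.1, 0.3, 0.0]
grip_width: 91.7
```

Call:
{"op": "arm_command", "data": {"deltas": [[0.037,-0.006,-0.028,0],[0.037,-0.006,-0.028,0],[0.037,-0.006,-0.028,0],[0.037,-0.006,-0.028,0],[0.037,-0.006,-0.028,0]]}}

```text
time: 1.9
tool_pos: [281.3, 320.5, 295.2]
tcp_rot: [-1.57, -0.0, -0.268]
contact_force: [0.7, 0.7, 0.5]
grip_width: 92.0
```

Call:
{"op": "arm_command", "data": {"deltas": [[0.037,-0.006,-0.028,0],[0.037,-0.006,-0.028,0],[0.037,-0.006,-0.028,0],[0.037,-0.006,-0.028,0],[0.037,-0.006,-0.028,0]]}}

```text
time: 2.4
tool_pos: [422.6, 136.2, 325.2]
tcp_rot: [-1.57, -0.001, -0.269]
contact_force: [0.9, 0.1, -0.6]
grip_width: 91.9
```

Run:
```python
from h import *
np.set_printoptions(precision=3,suppress=True)
o=bot.get_obs(); print(o['time'],o['tool_pos'],o['tcp_rot'],o['joint_positions'])
c=shot('wrist'); save(c,'w1.png',k=1.4)
for t in ['handle','drawer','cab_front']:
    for d in vision.find_in(c,t):
        p=w(c,d['xyz']); print(' ',t,round(d['confidence'],2),p,proj(c,p))
```

```text
2.4 [422.592 136.197 325.223] [-1.57  -0.001 -0.269] [ 0.139  0.129  1.556  0.     1.456 -1.163]
  drawer 0.79 [655.334 125.387  80.976] [321.243 360.989]
  cab_front 0.86 [653.009 112.557  58.317] [309.287 350.334]
```

View pics/w1.png

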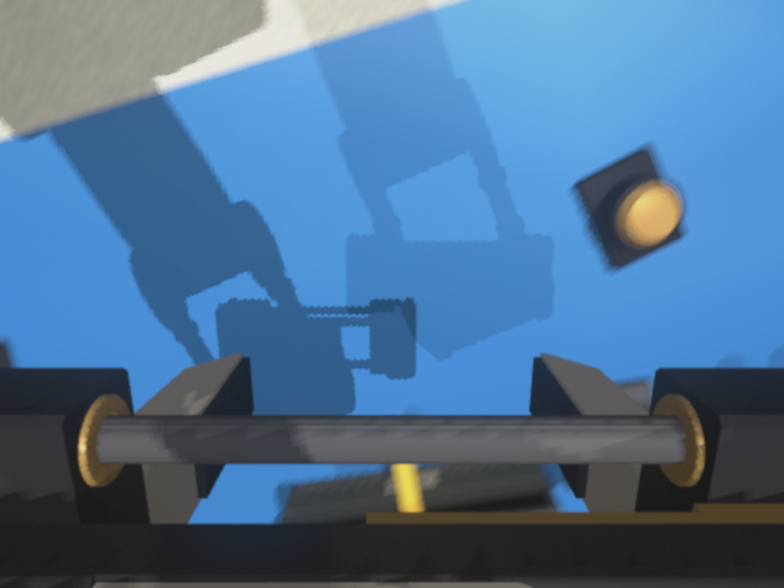

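The wrist view shows the handle at (405,490), behind the gripper's rail, and the cleaner at (645,210). Next I'll see how the arm behaves at its reach limit, in the free air above the cabinet, in case the tool tilts there.

Call:
{"op": "arm_command", "data": {"deltas": [[0.045,-0.006,-0.006,0],[0.045,-0.006,-0.006,0],[0.045,-0.006,-0.006,0],[0.045,-0.006,-0.006,0],[0.045,-0.006,-0.006,0]]}}

```text
time: 3.1
tool_pos: [631.5, 50.8, 354.9]
tcp_rot: [-1.57, 0.0, -0.266]
contact_force: [0.8, 1.2, 0.8]
grip_width: 91.6
```

Call:
{"op": "arm_command", "data": {"deltas": [[0.045,-0.006,-0.006,0],[0.045,-0.006,-0.006,0],[0.045,-0.006,-0.006,0],[0.04,0,0,0]]}}

```text
time: 3.5
tool_pos: [763.4, -2.0, 368.6]
tcp_rot: [-1.568, -0.008, -0.267]
contact_force: [1.0, 0.5, 0.5]
grip_width: 91.9
```

Run:
```python
from h import *
np.set_printoptions(precision=3,suppress=True)
o=bot.get_obs(); print(o['time'],o['tool_pos'],o['tcp_rot'],o['joint_positions'])
```

```text
3.5 [763.415  -2.034 368.617] [-1.568 -0.008 -0.267] [-0.103  0.936  0.093  0.001  2.104 -1.407]
```

Call:
{"op": "arm_command", "data": {"deltas": [[0.03,0,0,0],[0.03,0,0,0]]}}

```text
time: 3.7
tool_pos: [786.5, -16.9, 343.2]
tcp_rot: [-1.562, -0.027, -0.266]
contact_force: [0.7, 0.3, -0.3]
grip_width: 91.7
```

Run:
```python
from h import *
np.set_printoptions(precision=3,suppress=True)
o=bot.get_obs(); print(o['time'],o['tool_pos'],o['tcp_rot'],o['joint_positions'],pose()[:3,1])
```

```text
3.7 [786.532 -16.882 343.17 ] [-1.562 -0.027 -0.266] [-0.12   0.994  0.041  0.005  2.079 -1.422] [ 0.028  0.001 -1.   ]
```

Call:
{"op": "arm_command", "data": {"deltas": [[0.04,-0.03,0,0],[0.04,-0.03,0,0],[0.04,-0.03,0,0]]}}

```text
time: 4.0
tool_pos: [792.8, -46.1, 389.4]
tcp_rot: [-1.54, -0.131, -0.27]
contact_force: [-0.2, 0.2, 0.2]
grip_width: 91.9
```

Run:
```python
from h import *
np.set_printoptions(precision=3,suppress=True)
o=bot.get_obs(); print(o['time'],o['tool_pos'],o['tcp_rot'],o['joint_positions'],pose()[:3,1])
```

```text
4.0 [792.812 -46.065 389.386] [-1.54  -0.131 -0.27 ] [-0.161  0.939  0.036  0.018  2.033 -1.454] [ 0.134 -0.006 -0.991]
```

Call:
{"op": "arm_command", "data": {"deltas": [[0.04,-0.025,0,0],[0.04,-0.02,0,0],[0.04,-0.02,0.004,0],[0.04,-0.02,0.006,0]]}}

```text
time: 4.4
tool_pos: [811.7, -69.0, 415.3]
tcp_rot: [-1.518, -0.238, -0.276]
contact_force: [0.3, 0.4, -0.9]
grip_width: 91.7
```

Run:
```python
from h import *
np.set_printoptions(precision=4,suppress=True)
o=bot.get_obs(); print(o['time'],o['tool_pos'],o['tcp_rot'],o['joint_positions'],pose()[:3,:3])
```

```text
4.4 [811.6934 -68.9856 415.2826] [-1.5184 -0.2382 -0.2762] [-0.191   0.912   0.0367  0.0346  1.951  -1.4751] [[ 0.9349  0.241   0.2604]
 [-0.265  -0.0138  0.9642]
 [ 0.2359 -0.9704  0.0509]]
```

Call:
{"op": "arm_command", "data": {"deltas": [[0.04,-0.015,-0.004,0],[0.04,-0.015,-0.004,0],[0.04,-0.015,-0.004,0],[0.04,-0.015,-0.004,0]]}}

```text
time: 4.8
tool_pos: [829.0, -112.6, 438.6]
tcp_rot: [-1.5, -0.343, -0.283]
contact_force: [0.1, -0.1, 0.2]
grip_width: 92.0
```

Run:
```python
from h import *
np.set_printoptions(precision=4,suppress=True)
o=bot.get_obs(); print(o['time'],o['tool_pos'],o['tcp_rot'],o['joint_positions'],pose()[:3,:3])
```

```text
4.8 [ 828.9886 -112.6348  438.5543] [-1.5001 -0.343  -0.2828] [-0.2485  0.8931  0.0372  0.0618  1.8656 -1.5205] [[ 0.9043  0.3419  0.2555]
 [-0.2628 -0.0258  0.9645]
 [ 0.3364 -0.9394  0.0665]]
```

Call:
{"op": "arm_command", "data": {"deltas": [[0.04,-0.012,-0.01,0],[0.04,-0.012,-0.01,0],[0.04,-0.012,-0.01,0],[0.04,-0.012,-0.01,0],[0.04,-0.012,-0.01,0]]}}

```text
time: 5.3
tool_pos: [840.7, -184.9, 473.1]
tcp_rot: [-1.484, -0.476, -0.294]
contact_force: [0.3, -0.1, -0.3]
grip_width: 91.8
```

Run:
```python
from h import *
np.set_printoptions(precision=4,suppress=True)
o=bot.get_obs(); print(o['time'],o['tool_pos'],o['tcp_rot'],o['joint_positions'],pose()[:3,:3])
```

```text
5.3 [ 840.6929 -184.9421  473.1415] [-1.4836 -0.4759 -0.2943] [-0.3454  0.8683  0.0372  0.1126  1.7635 -1.5949] [[ 0.8507  0.4621  0.2508]
 [-0.2578 -0.0491  0.965 ]
 [ 0.4582 -0.8855  0.0774]]
```

Pushing at the reach limit has built up a lean of 27.7° at azimuth −6°, which is along the cabinet's axis. Next I'll level the jaw axis with a twist and return to the handle.

Call:
{"op": "arm_command", "data": {"deltas": [[-0.037,0.002,0.01,-4.8],[-0.037,0.002,0.02,-4.8],[-0.037,0.002,0.023,0],[-0.037,0.002,0.023,0],[-0.037,0.002,0.023,0]]}}

```text
time: 5.8
tool_pos: [732.7, -72.8, 403.2]
tcp_rot: [-1.534, -0.482, -0.183]
contact_force: [0.7, 0.4, 0.6]
grip_width: 92.1
```

```bash
cat >> h.py <<'E'
def to(p):
    T=pose(); d=np.array(p)-T[:3,3]; t=T[:3,:3].T@d; print('pos',T[:3,3].round(1),'tool delta mm',t.round(1),'n',round(np.linalg.norm(t),1)); return t
E
python3 - <<'E'
from h import *
np.set_printoptions(precision=4,suppress=True)
o=bot.get_obs(); print(o['time'],o['tcp_rot'],o['joint_positions'],pose()[:3,:3]); to([539,107,230])
E
```

```text
5.8 [-1.5336 -0.4822 -0.1827] [-0.2275  0.4166  1.0535  0.0623  1.1918 -1.6336] [[ 0.8712  0.4625  0.1647]
 [-0.161  -0.0477  0.9858]
 [ 0.4637 -0.8854  0.0329]]
pos [732.7 -72.8 403.2] tool delta mm [-278.    55.2  139.6] n 315.9
```

Call:
{"op": "arm_command", "data": {"deltas": [[0,0,0,-4.1],[-0.04,0.006,0.02,0],[-0.04,0.006,0.02,0],[-0.04,0.006,0.02,0],[-0.04,0.008,0.02,0]]}}

```text
time: 6.3
tool_pos: [612.1, 19.8, 306.1]
tcp_rot: [-1.571, -0.484, -0.102]
contact_force: [0.4, 0.2, 0.4]
grip_width: 91.9
```

Call:
{"op": "arm_command", "data": {"deltas": [[-0.04,0.01,0.02,0],[-0.04,0.01,0.02,0]]}}

```text
time: 6.5
tool_pos: [555.0, 65.9, 251.2]
tcp_rot: [-1.57, -0.484, -0.102]
contact_force: [0.7, -0.4, 0.2]
grip_width: 91.8
```

Run:
```python
from h import *
np.set_printoptions(precision=4,suppress=True)
o=bot.get_obs(); print(o['time'],o['tcp_rot'],o['joint_positions'],pose()[:3,:3]); to([539,107,230])
c=shot('wrist'); save(c,'w2.png',k=1.4)
for t in ['handle','drawer','cab_front','boom_mid','carrier']:
    for d in vision.find_in(c,t):
        p=w(c,d['xyz']); print(' ',t,round(d['confidence'],2),p,proj(c,p))
im=cv2.cvtColor(c['img'],cv2.COLOR_RGB2HSV)
m=cv2.inRange(im,(20,120,80),(35,255,255)); nn,l,s,ct=cv2.connectedComponentsWithStats(m)
for i in range(1,nn):
    if s[i,4]>100: print(s[i],ct[i])
```

```text
6.5 [-1.5703 -0.4842 -0.1022] [ 0.01    0.1667  1.8216 -0.083   0.6733 -1.4065] [[ 0.8804  0.4631  0.1018]
 [-0.0903 -0.0471  0.9948]
 [ 0.4655 -0.885   0.0004]]
pos [555.   65.9 251.2] tool delta mm [-27.7   9.4  39.2] n 48.9
  handle 0.7 [640.1525 101.177   95.3912] [328.7403 192.9731]
  drawer 0.98 [658.7585 103.8052  92.2025] [331.4503 205.6538]
  cab_front 0.87 [662.7127 105.5104  98.6923] [334.0311 213.3692]
  cab_front 0.61 [634.3847 268.3439  45.353 ] [500.6298 140.393 ]
  cab_front 0.53 [644.1797  99.0581  94.4418] [326.3292 195.8539]
  boom_mid 0.6 [632.5081 272.1548  42.7908] [504.2364 136.8721]
  carrier 0.89 [708.6646  54.8005  71.8649] [283.9068 230.4828]
[ 317  123   26   75 1401] [329.5075 162.4797]
```

View pics/w2.png

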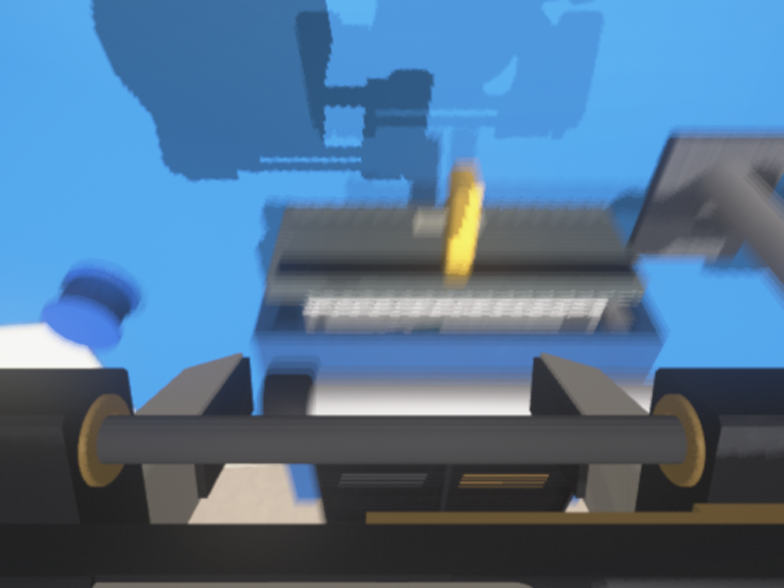

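The picture is motion-blurred: handle tip at (465,165), root at (458,278), boom end bottom-left near (290,385). I'll take still pictures from two places.

Call:
{"op": "arm_command", "data": {"deltas": [[0,0,0,0]]}}

```text
time: 6.9
tool_pos: [557.8, 64.7, 252.7]
tcp_rot: [-1.571, -0.485, -0.103]
contact_force: [-0.0, 0.2, 0.5]
grip_width: 91.7
```

Run:
```python
from h import *
import pickle
c=shot('wrist'); print([ (d['confidence'],w(c,d['xyz']).round(1)) for d in vision.find_in(c,'handle')])
pickle.dump(c,open('a.pkl','wb'))
```

```text
[(0.73, array([640.8, 101.7,  95.1]))]
```

Call:
{"op": "arm_command", "data": {"deltas": [[-0.014,0.002,0.02,0],[-0.014,0.002,0.02,0],[0,0,0,0]]}}

```text
time: 7.3
tool_pos: [536.4, 108.8, 233.7]
tcp_rot: [-1.571, -0.48, -0.1]
contact_force: [-0.4, -0.7, -0.3]
grip_width: 91.6
```

Run:
```python
from h import *
import pickle
c=shot('wrist'); print([ (d['confidence'],w(c,d['xyz']).round(1)) for d in vision.find_in(c,'handle')])
pickle.dump(c,open('b.pkl','wb'))
a=pickle.load(open('a.pkl','rb'))
for k in (a,c):
    im=cv2.cvtColor(k['img'],cv2.COLOR_RGB2HSV)
    m=cv2.inRange(im,(20,120,60),(35,255,255)); nn,l,s,ct=cv2.connectedComponentsWithStats(m); i=1+np.argmax(s[1:,4]); print(s[i],ct[i])
A=np.hstack([cv2.resize(k['img'][90:240,180:460,::-1],None,fx=2.8,fy=2.8,interpolation=cv2.INTER_CUBIC) for k in (a,)]+[])
B=cv2.resize(c['img'][90:240,180:460,::-1],None,fx=2.8,fy=2.8,interpolation=cv2.INTER_CUBIC)
im=np.vstack([A,B]); im=cv2.resize(im,None,fx=.7,fy=.7); cv2.imwrite('pics/w3.png',im); print(im.shape,pose()[:3,3])
```

```text
[(0.88, array([641. , 104.9,  98. ])), (0.31, array([628.5, 257.3, 132.7]))]
[ 316  120   26   83 1604] [328.59226933 162.54426434]
[ 270  160   20   79 1428] [278.96778711 199.49719888]
(588, 549, 3) [537.85425226 107.59983899 235.03154731]
```

View pics/w3.png

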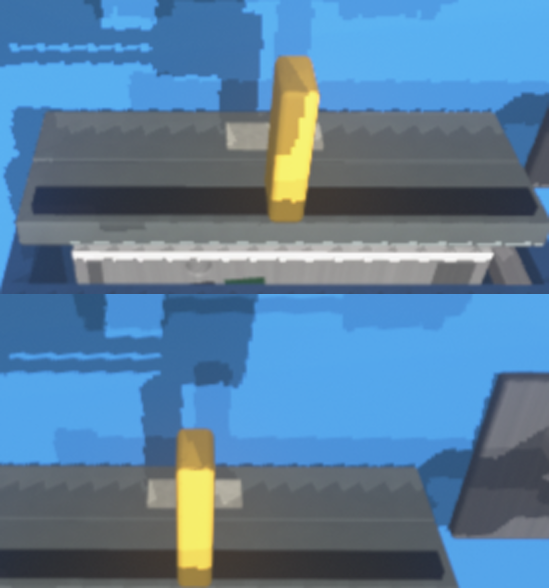

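Run:
```python
from h import *
import pickle
np.set_printoptions(precision=1,suppress=True)
a=pickle.load(open('a.pkl','rb'));b=pickle.load(open('b.pkl','rb'))
for n,ua,ub in [('tip',(331.8,138.5),(280,178.8)),('root',(326.4,201.5),(279.5,237.4))]:
    o1,d1=ray(a,ua);o2,d2=ray(b,ub)
    M=np.c_[d1,-d2]; s=np.linalg.lstsq(M,o2-o1,rcond=None)[0]
    print(n,(o1+s[0]*d1+o2+s[1]*d2)/2,'gap',np.linalg.norm(o1+s[0]*d1-o2-s[1]*d2),atz(a,ua,101),atz(b,ub,101))
print('bottom tip',atz(b,(280,159.4),69))
# drawer front bottom edge of front panel on bench, left/right corners
for n,k,u in [('L',a,(44/1.96+180,110/1.96+90)),('R',a,(494/1.96+180,110/1.96+90)),('Rb',b,(418/1.96+180,(465-294)/1.96+90))]: print(n,atz(k,u,0),k and '')
```

```text
tip [591.  103.4  89.9] gap 0.322690481497614 [584.  102.4 101. ] [582.2 104.2 101. ]
root [649.3  97.2 100.9] gap 0.2560773821222254 [649.4  97.2 101. ] [649.1  97.1 101. ]
bottom tip [586.3 103.8  69. ]
L [644.4 -30.3   0. ] 
R [670.3 222.7   0. ] 
Rb [671.2 223.1   0. ]
```

The handle blade runs from tip (583,103) to root (649,97) with its top at z≈100, which matches the 101 expected. That puts the grip point near (610,101,85), and the cabinet yaw at about −5.8°. Tool yaw matches that.

Run:
```python
from h import *
to([613,101,75])
```

```text
pos [537.9 107.6 235. ] tool delta mm [ -7.4 176.8   1.1] n 176.9
```

Call:
{"op": "arm_command", "data": {"deltas": [[-0.0015,0.036,0,0],[-0.0015,0.036,0,0],[-0.0015,0.035,0,0],[-0.0015,0.035,0,0],[-0.001,0.034,0,0]]}}

```text
time: 7.9
tool_pos: [613.7, 98.5, 74.5]
tcp_rot: [-1.572, -0.482, -0.103]
contact_force: [17.2, 8.5, 4.9]
grip_width: 92.0
```

Call:
{"op": "arm_command", "data": {"deltas": [[0,0,0.001,0],[0,0,0,0]]}}

```text
time: 8.1
tool_pos: [613.3, 100.2, 75.7]
tcp_rot: [-1.571, -0.483, -0.102]
contact_force: [0.0, -0.5, -0.1]
grip_width: 92.0
```

Run:
```python
from h import *
to([613,101,75]); c=shot('wrist'); save(c,'w4.png',k=1); print(bot.get_obs()['contact_force'])
```

```text
pos [613.3 100.2  75.7] tool delta mm [-0.7  0.5  0.7] n 1.1
[ 0.10687637  0.00939967 -0.52049187]
```

View pics/w4.png

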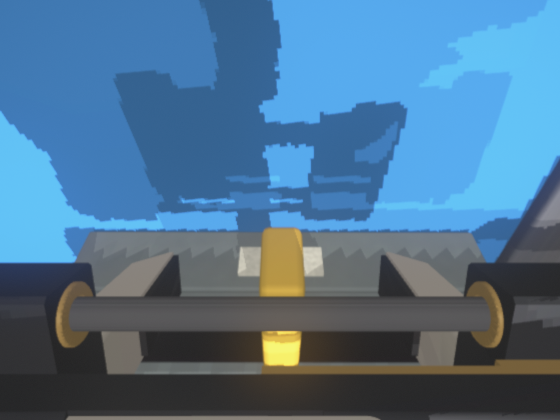

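The handle sits centred between the open fingers, at column 282. Closing.

Call:
{"op": "arm_command", "data": {"deltas": [[0,0,0,0],[0,0,0,0],[0,0,0,0],[0,0,0,0],[0,0,0,0]], "claw": 225}}

```text
time: 8.65
tool_pos: [612.4, 101.0, 75.8]
tcp_rot: [-1.571, -0.482, -0.101]
contact_force: [0.1, -0.8, -0.1]
grip_width: 56.2
```

Call:
{"op": "arm_command", "data": {"deltas": [[0,0,0,0],[0,0,0,0],[0,0,0,0]]}}

```text
time: 8.95
tool_pos: [612.3, 100.9, 75.3]
tcp_rot: [-1.571, -0.481, -0.101]
contact_force: [0.5, -0.8, -0.5]
grip_width: 32.5
```

Call:
{"op": "arm_command", "data": {"deltas": [[0,0,0,0],[0,0,0,0],[0,0,0,0],[0,0,0,0]]}}

```text
time: 9.35
tool_pos: [612.3, 101.0, 75.4]
tcp_rot: [-1.571, -0.482, -0.102]
contact_force: [-0.0, 0.6, -0.2]
grip_width: 16.0
```

Call:
{"op": "arm_command", "data": {"deltas": [[0.002,-0.0037,0,0],[0.0023,-0.0035,0,0],[0.0027,-0.0032,0,0],[0,0,0,0]]}}

```text
time: 9.75
tool_pos: [611.1, 101.1, 85.3]
tcp_rot: [-1.572, -0.474, -0.101]
contact_force: [-1.3, 4.9, -10.3]
grip_width: 15.8
```

Call:
{"op": "arm_command", "data": {"deltas": [[0.001,-0.002,0,0],[0.0007,-0.0013,0,0],[0,0,0,0]]}}

```text
time: 10.05
tool_pos: [611.2, 101.0, 88.8]
tcp_rot: [-1.572, -0.475, -0.101]
contact_force: [0.6, 5.1, -12.5]
grip_width: 15.7
```

Call:
{"op": "arm_command", "data": {"deltas": [[-0.0044,-0.0023,0,0],[-0.0088,-0.0046,0,0],[-0.0133,-0.007,0,0]]}}

```text
time: 10.35
tool_pos: [582.2, 104.1, 89.2]
tcp_rot: [-1.572, -0.477, -0.101]
contact_force: [3.0, 6.6, -13.6]
grip_width: 16.2
```

Call:
{"op": "arm_command", "data": {"deltas": [[-0.022,-0.0115,0,0],[-0.022,-0.0115,0,0],[-0.022,-0.0115,0,0],[-0.022,-0.0115,0,0],[-0.022,-0.0115,0,0]]}}

```text
time: 10.85
tool_pos: [455.8, 118.2, 99.9]
tcp_rot: [-1.596, -0.438, -0.101]
contact_force: [26.7, -26.7, -34.6]
grip_width: 15.8
```

Call:
{"op": "arm_command", "data": {"deltas": [[-0.0044,-0.0023,0,0],[-0.0044,-0.0023,0,0],[0,0,0,0],[0,0,0,0]]}}

```text
time: 11.25
tool_pos: [451.7, 118.7, 104.4]
tcp_rot: [-1.596, -0.448, -0.103]
contact_force: [11.6, -27.0, -28.7]
grip_width: 16.1
```

Run:
```python
from h import *
print(pose()[:3,3],bot.get_obs()['contact_force'],bot.get_obs()['joint_positions'])
c=shot('wrist'); save(c,'w5.png',k=1)
c=shot('top'); save(c,'t5.png',(170,130,330,250),4)
```

```text
[451.69159858 118.73671061 104.39168595] [ 11.57578987 -27.03030732 -28.65055259] [ 0.19293095  0.27914297  2.18880015 -0.55034311  0.29064483 -0.77039054]
```

View pics/t5.png

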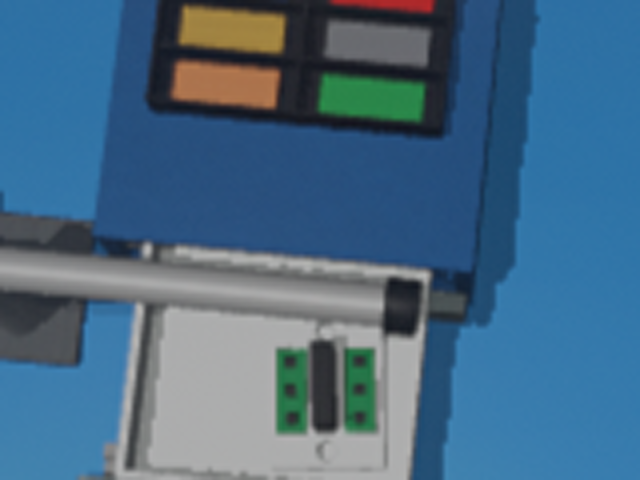

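The drawer is out, and the carrier shows in it with the black grip at crop (323,385). The grip is clear of the boom, which crosses at crop row 300. Releasing the handle.

Call:
{"op": "arm_command", "data": {"deltas": [[0,0,0,0],[0,0,0,0],[0,0,0,0],[0,0,0,0],[0,0,0,0]], "claw": 100}}

```text
time: 11.85
tool_pos: [455.8, 123.9, 108.8]
tcp_rot: [-1.585, -0.462, -0.101]
contact_force: [-0.4, 1.2, 0.3]
grip_width: 51.3
```

Run:
```python
from h import *
np.set_printoptions(precision=3,suppress=True)
o=bot.get_obs();print(pose(),o['contact_force'],o['joint_positions'],o['grip_width'])
```

```text
[[  0.891   0.442   0.107 455.789]
 [ -0.09   -0.059   0.994 123.874]
 [  0.445  -0.895  -0.013 108.776]
 [  0.      0.      0.      1.   ]] [-0.408  1.221  0.262] [ 0.199  0.274  2.184 -0.548  0.283 -0.77 ] 51.28943940542273
```

Call:
{"op": "arm_command", "data": {"deltas": [[0.02,-0.04,0,0],[0.02,-0.04,0,0],[0.01,-0.02,0,0],[0,0,0,0]]}}

```text
time: 12.25
tool_pos: [457.9, 125.7, 224.2]
tcp_rot: [-1.583, -0.468, -0.102]
contact_force: [-0.4, 0.3, -0.1]
grip_width: 55.9
```

Run:
```python
from h import *
import pickle
np.set_printoptions(precision=3,suppress=True)
o=bot.get_obs();print(pose(),o['joint_positions'])
c=shot('top'); print(atz(c,(250.75,226.25),113)); print('carrier',[(d['confidence'],w(c,d['xyz'])) for d in vision.find_in(c,'carrier')])
c=shot('wrist'); save(c,'w6.png',k=1); pickle.dump(c,open('a.pkl','wb'))
print([(d['confidence'],w(c,d['xyz']),proj(c,w(c,d['xyz']))) for d in vision.find_in(c,'carrier')])
```

```text
[[  0.888   0.448   0.107 457.879]
 [ -0.091  -0.058   0.994 125.714]
 [  0.452  -0.892  -0.011 224.228]
 [  0.      0.      0.      1.   ]] [ 0.203  0.067  2.018 -0.253  0.626 -1.089]
[581.365  66.752 113.   ]
carrier [(0.76, array([580.316,  65.881,  70.773]))]
[(0.62, array([565.704,  74.532,  71.199]), array([241.201, 229.379]))]
```

View pics/w6.png

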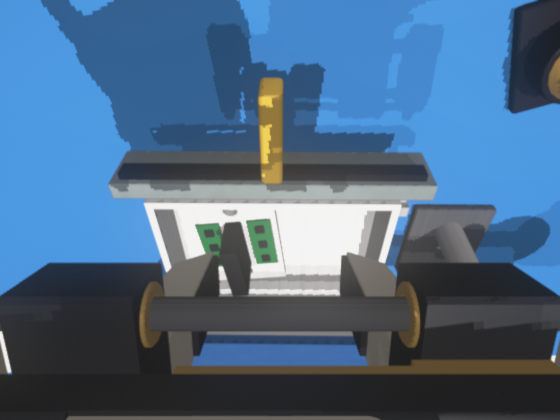

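The wrist view shows the drawer open and the level handle at (271,130). The carrier's grip is at (236,255), partly behind the gripper rail. I'll move forward for two clean views.

Run:
```python
from h import *
import pickle
a=pickle.load(open('a.pkl','rb')); print('handle root',atz(a,(271,182),101),'tip',atz(a,(271,100),101))
to([500,95,245]);to([500,45,255])
```

```text
handle root [490.16002366 113.03433559 101.        ] tip [426.2611158  120.88651742 101.        ]
pos [455.  124.8 218.5] tool delta mm [ 54.6  -2.3 -25.2] n 60.2
pos [455.  124.8 218.5] tool delta mm [ 63.5  -8.2 -75. ] n 98.7
```

The handle root has moved 159.9 mm, so the drawer is at its stop.

Call:
{"op": "arm_command", "data": {"deltas": [[0.027,-0.001,-0.013,0],[0.027,-0.001,-0.013,0],[0,0,0,0]], "claw": 60}}

```text
time: 12.75
tool_pos: [502.8, 93.0, 246.4]
tcp_rot: [-1.586, -0.462, -0.103]
contact_force: [-0.4, -0.2, -0.5]
grip_width: 69.8
```

Run:
```python
from h import *
import pickle
c=shot('wrist'); pickle.dump(c,open('a.pkl','wb')); print(pose()[:3,3])
```

```text
[500.85272759  93.44889538 245.01672208]
```

Call:
{"op": "arm_command", "data": {"deltas": [[0.005,-0.003,-0.03,0],[0.005,-0.003,-0.03,0],[0,0,0,0]]}}

```text
time: 13.1
tool_pos: [499.1, 32.2, 255.4]
tcp_rot: [-1.586, -0.458, -0.104]
contact_force: [-0.3, -0.6, 0.2]
grip_width: 70.3
```

Run:
```python
from h import *
import pickle
a=pickle.load(open('a.pkl','rb'));c=shot('wrist'); pickle.dump(c,open('b.pkl','wb')); print(pose()[:3,3])
for k in (a,c): print([(d['confidence'],w(k,d['xyz']).round(1),proj(k,w(k,d['xyz'])).round(0)) for d in vision.find_in(k,'carrier')])
im=np.vstack([cv2.resize(k['img'][130:290,150:410,::-1],None,fx=1.8,fy=1.8,interpolation=cv2.INTER_CUBIC) for k in (a,c)]); cv2.imwrite('pics/w7.png',im); print(im.shape)
```

```text
[499.00127567  33.22442117 255.22199558]
[(0.67, array([569.3,  73.7,  73.3]), array([269., 174.]))]
[(0.98, array([567.9,  67.3,  70.8]), array([329., 165.]))]
(576, 468, 3)
```

View pics/w7.png

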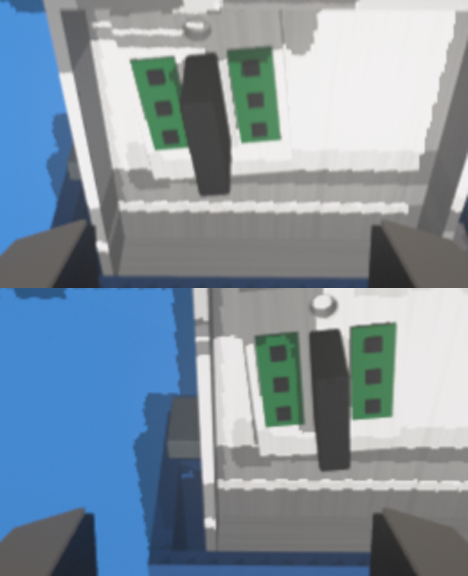

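Run:
```python
from h import *
import pickle
np.set_printoptions(precision=1,suppress=True)
a=pickle.load(open('a.pkl','rb'));b=pickle.load(open('b.pkl','rb'))
for n,ua,ub in [('near',(263.3,175.6),(334.4,167.2)),('far',(269.2,237.2),(335.6,230.6)),('hole',(150+197/1.8,130+28/1.8),(150+323/1.8,130+17/1.8))]:
    o1,d1=ray(a,ua);o2,d2=ray(b,ub)
    s=np.linalg.lstsq(np.c_[d1,-d2],o2-o1,rcond=None)[0]
    print(n,(o1+s[0]*d1+o2+s[1]*d2)/2,'gap',np.linalg.norm(o1+s[0]*d1-o2-s[1]*d2),atz(a,ua,113),atz(b,ub,113),atz(a,ua,72),atz(b,ub,72))
for k,off in ((a,0),(b,288)):
    g=cv2.cvtColor(k['img'],cv2.COLOR_RGB2GRAY)
    for y in range(158,240,8): 
        r=g[y,240:360]; idx=np.where(r<65)[0]; print(y,idx.min()+240 if len(idx) else None,idx.max()+240 if len(idx) else None,end='; ')
    print()
```

```text
near [556.8  70.8  91.7] gap 0.5290323349786338 [541.5  73.9 113. ] [541.2  68.9 113. ] [571.5  67.9  72. ] [570.5  72.4  72. ]
far [613.6  69.3 110.7] gap 1.2030121793592636 [610.3  69.7 113. ] [612.1  69.1 113. ] [652.2  62.9  72. ] [653.2  72.7  72. ]
hole [541.4  68.6  69.8] gap 0.9396525793897202 [514.3  74.8 113. ] [515.7  65.5 113. ] [539.5  69.   72. ] [540.6  68.5  72. ]
158 None None; 166 254 269; 174 253 270; 182 252 271; 190 270 273; 198 272 274; 206 275 275; 214 274 275; 222 275 275; 230 None None; 238 None None; 
158 323 337; 166 302 339; 174 324 340; 182 324 336; 190 325 328; 198 325 334; 206 326 335; 214 327 339; 222 241 342; 230 240 330; 238 240 258;
```

Measured:
- Near hole (540,69,70) and the blade's far end (611,69,111). These agree with the sizes given (71 mm apart, 72 expected).
- Grip middle ≈ (581,69), carrier yaw ≈ 0°.
- The drawer's −y wall is about 55 mm from the blade, so I'll go in with a narrowed opening.

Run:
```python
from h import *
u=pose()[:3,1]; print(u); to(np.array([586,68.4,93])-90*u); to([586,68.4,93])
```

```text
[ 0.43791725 -0.05960144 -0.89703743]
pos [499.2  34.6 255.4] tool delta mm [ 2.7 91.7 45.2] n 102.2
pos [499.2  34.6 255.4] tool delta mm [  2.7 181.7  45.2] n 187.2
```

Call:
{"op": "arm_command", "data": {"deltas": [[0.001,0.03,0.015,0],[0.001,0.03,0.015,0],[0.0007,0.03,0.015,0],[0,0,0,0],[0,0,0,0]], "claw": 145}}

```text
time: 13.75
tool_pos: [546.1, 74.3, 175.7]
tcp_rot: [-1.586, -0.457, -0.099]
contact_force: [-0.6, 0.2, -0.2]
grip_width: 40.3
```

Run:
```python
from h import *
o=bot.get_obs();print(o['grip_width'],o['contact_force'].round(1)); t=to([586,68.4,93]); c=shot('wrist'); save(c,'w8.png',(130,120,430,330),2.2)
```

```text
40.29281821628101 [-0.6  0.2 -0.2]
pos [546.1  74.3 175.7] tool delta mm [-0.4 92.  -0.6] n 92.0
```

View pics/w8.png

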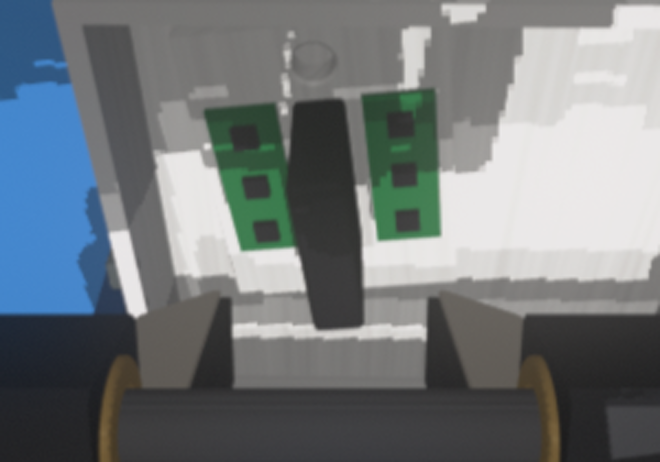

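The blade lies between the fingers (far end at column 340, jaw middle 328), with clear room each side. Descending, then closing.

Call:
{"op": "arm_command", "data": {"deltas": [[0,0.025,0,0],[0,0.025,0,0],[0,0.022,0,0],[0,0.014,0,0],[0,0.006,0,0]]}}

```text
time: 14.3
tool_pos: [587.7, 67.3, 94.6]
tcp_rot: [-1.586, -0.461, -0.102]
contact_force: [0.5, 1.0, -0.7]
grip_width: 39.5
```

Call:
{"op": "arm_command", "data": {"deltas": [[0,0,0,0],[0,0,0,0],[0,0,0,0],[0,0,0,0],[0,0,0,0]], "claw": 230}}

```text
time: 14.8
tool_pos: [588.1, 68.0, 95.6]
tcp_rot: [-1.585, -0.463, -0.102]
contact_force: [-1.3, 0.2, 6.4]
grip_width: 15.9
```

Call:
{"op": "arm_command", "data": {"deltas": [[0,0,0,0],[0,0,0,0],[0,0,0,0]]}}

```text
time: 15.1
tool_pos: [588.3, 67.9, 95.6]
tcp_rot: [-1.585, -0.463, -0.102]
contact_force: [-1.8, 1.6, 6.2]
grip_width: 15.7
```

Call:
{"op": "arm_command", "data": {"deltas": [[0.0045,-0.009,0,0],[0.007,-0.0135,0,0],[0.005,-0.0205,0,0],[0,-0.0225,0,0],[0,-0.0225,0,0]]}}

```text
time: 15.6
tool_pos: [562.2, 71.4, 180.6]
tcp_rot: [-1.586, -0.457, -0.101]
contact_force: [-0.4, 0.6, -2.6]
grip_width: 15.9
```

Run:
```python
from h import *
np.set_printoptions(precision=3,suppress=True)
o=bot.get_obs();print(o['grip_width'],o['contact_force'],o['joint_positions'],pose()); to([545,60,230])
```

```text
15.90687682237647 [-0.393  0.591 -2.623] [ 0.032  0.28   1.883 -0.146  0.531 -1.325] [[  0.893   0.438   0.108 562.194]
 [ -0.091  -0.06    0.994  71.424]
 [  0.442  -0.897  -0.014 180.646]
 [  0.      0.      0.      1.   ]]
pos [562.2  71.4 180.6] tool delta mm [  7.5 -51.1 -13.9] n 53.5
```

The carrier is out of the drawer (width 15.9, weight ≈ 2.6 N). Carrying it to the larger base.

Call:
{"op": "arm_command", "data": {"deltas": [[-0.0045,-0.008,-0.02,0],[-0.0045,-0.005,-0.041,0],[-0.0045,-0.004,-0.041,0],[-0.0045,-0.004,-0.041,0],[-0.0045,-0.004,-0.041,0]]}}

```text
time: 16.1
tool_pos: [511.3, -108.6, 195.3]
tcp_rot: [-1.585, -0.459, -0.1]
contact_force: [-0.5, 0.3, -2.9]
grip_width: 15.7
```

Call:
{"op": "arm_command", "data": {"deltas": [[-0.0045,-0.003,-0.041,0],[-0.0045,-0.003,-0.041,0],[-0.0045,-0.002,-0.041,0],[-0.0045,-0.002,-0.041,-1],[0,0,-0.02,-1]]}}

```text
time: 16.6
tool_pos: [471.3, -291.4, 198.9]
tcp_rot: [-1.603, -0.459, -0.064]
contact_force: [-0.6, -0.2, -3.8]
grip_width: 16.1
```

Call:
{"op": "arm_command", "data": {"deltas": [[0,0,0,0],[0,0,0,0]]}}

```text
time: 16.8
tool_pos: [472.0, -288.0, 198.4]
tcp_rot: [-1.601, -0.458, -0.064]
contact_force: [1.2, 0.4, -3.5]
grip_width: 16.0
```

Run:
```python
from h import *
import pickle
np.set_printoptions(precision=3,suppress=True)
o=bot.get_obs();print(o['grip_width'],o['contact_force'],o['joint_positions'],pose())
c=shot('wrist'); pickle.dump(c,open('a.pkl','wb')); save(c,'w9.png',k=1.4)
for n in ['base','carrier','seat']: print(n,[(d['confidence'],w(c,d['xyz'])) for d in vision.find_in(c,n)])
```

```text
16.026588319670005 [ 1.206  0.395 -3.468] [-0.856  0.248  1.871  0.46   0.723 -2.657] [[   0.895    0.439    0.077  471.958]
 [  -0.057   -0.058    0.997 -288.037]
 [   0.442   -0.896   -0.027  198.369]
 [   0.       0.       0.       1.   ]]
base [(0.64, array([ 494.312, -469.193,   31.506])), (0.61, array([ 433.268, -304.111,   33.753]))]
carrier [(0.91, array([ 438.007, -281.236,  177.106]))]
seat [(0.96, array([ 496.612, -474.375,   24.495])), (0.6, array([ 430.478, -304.227,   36.378]))]
```

View pics/w9.png

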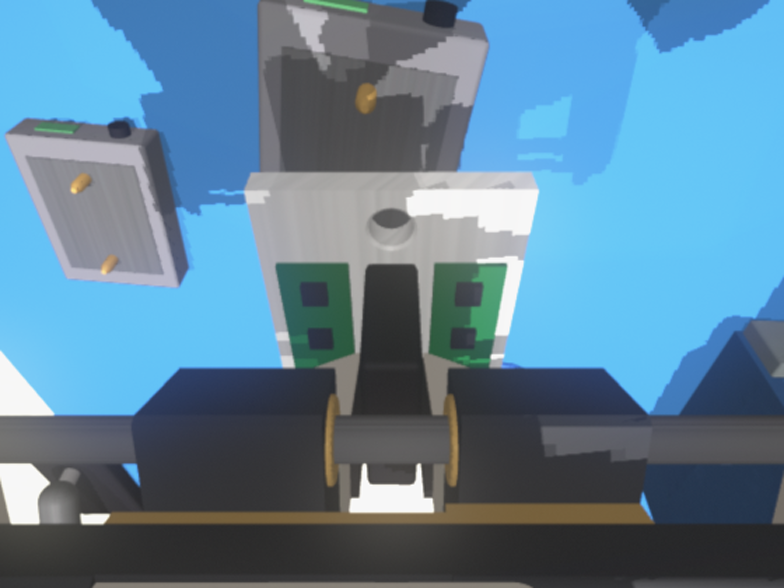

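The carrier is level and symmetric in the jaws, near hole at (391,228). The large base's near peg is at (366,98), and the small base is at left (pegs (80,183), (108,265)), which I'll ignore. I'll shift sideways so both pegs of the large base clear the carrier, then measure hole and pegs in the same camera.

Call:
{"op": "arm_command", "data": {"deltas": [[0,-0.005,0.04,4],[0,-0.005,0.045,4],[0,0,0.02,0],[0,0,0,0],[0,0,0,0]]}}

```text
time: 17.5
tool_pos: [481.8, -183.1, 207.8]
tcp_rot: [-1.534, -0.46, -0.215]
contact_force: [-0.2, -0.4, -2.6]
grip_width: 15.5
```

```bash
cat >> h.py <<'E'
def brass(c,lo=(8,90,50),hi=(30,255,255),amin=8):
    m=cv2.inRange(cv2.cvtColor(c['img'],cv2.COLOR_RGB2HSV),lo,hi); n,l,s,ct=cv2.connectedComponentsWithStats(m)
    return [(s[i].tolist(),ct[i].round(1),i) for i in range(1,n) if s[i,4]>=amin],l
# carrier axes in tool frame, from the grasp (level in the drawer)
CX=np.array([.897,.442,0]); CZ_T=None
E
python3 - <<'E'
from h import *
import pickle
np.set_printoptions(precision=3,suppress=True)
o=bot.get_obs();print(o['time'],o['contact_force'],o['joint_positions'],pose())
Rg=np.array([[.893,.438,.108],[-.091,-.06,.994],[.442,-.897,-.014]])
cz=Rg.T@[0,0,1]; cx=CX/np.linalg.norm(CX)
T=pose()[:3,:3]
for a in (-4,-2,0,1,2,3):
    M=T@R.from_euler('y',a,degrees=True).as_matrix(); x=M@cx; z=M@cz; print(a,'yaw',np.degrees(np.arctan2(x[1],x[0])),'tilt',z)
c=shot('wrist'); pickle.dump(c,open('b.pkl','wb'))
B,l=brass(c)
for s,ct,i in B: print(s,ct,atz(c,ct,46)[:2])
a=pickle.load(open('a.pkl','rb'))
for s,ct,i in brass(a)[0]: print('a',s,ct,atz(a,ct,46)[:2])
E
```

```text
17.5 [-0.183 -0.422 -2.59 ] [-0.646  0.149  1.971  0.371  0.646 -2.266] [[   0.875    0.441    0.198  481.841]
 [  -0.192   -0.059    0.98  -183.061]
 [   0.444   -0.896    0.033  207.78 ]
 [   0.       0.       0.       1.   ]]
-4 yaw -7.83677977852291 tilt [-0.005 -0.015  1.   ]
-2 yaw -9.630716560032607 tilt [-0.008 -0.03   1.   ]
0 yaw -11.42417453655897 tilt [-0.011 -0.045  0.999]
1 yaw -12.32058899876774 tilt [-0.013 -0.053  0.999]
2 yaw -13.2167224816514 tilt [-0.015 -0.06   0.998]
3 yaw -14.112522111059658 tilt [-0.017 -0.068  0.998]
[88, 75, 20, 22, 292] [97.1 85.7] [ 436.062 -302.02 ]
[119, 171, 14, 19, 155] [124.8 179.8] [ 517.617 -321.982]
[232, 282, 10, 66, 431] [235.7 315.1] [ 742.962 -286.734]
[317, 282, 11, 65, 413] [322.8 314.3] [ 768.421 -179.636]
[103, 360, 363, 14, 3532] [310.5 367.9] [ 910.489 -215.823]
a [254, 60, 15, 21, 255] [261.   69.9] [ 435.862 -302.417]
a [51, 124, 13, 14, 119] [ 56.9 130.5] [ 472.255 -466.323]
a [73, 183, 9, 12, 61] [ 76.8 188.3] [ 528.934 -476.072]
a [232, 282, 10, 66, 430] [235.7 315. ] [ 732.176 -366.145]
a [317, 282, 11, 65, 418] [322.8 314.6] [ 735.001 -260.145]
a [76, 360, 391, 14, 3805] [295.9 368. ] [ 872.851 -299.105]
```

Pegs measured at (436.0,−302.1) and (517.6,−322.0): 84.0 mm apart, as specified, giving yaw −13.7° and seat (476.8,−312.1). The earlier top view gave (478,−311) and −13.0°.

```bash
cat > tgt.py <<'E'
from h import *
import pickle
np.set_printoptions(precision=4,suppress=True)
Rg=np.array([[.893,.438,.108],[-.091,-.06,.994],[.442,-.897,-.014]])
cz=Rg.T@[0,0,1]; cx=CX/np.linalg.norm(CX)
a=pickle.load(open('a.pkl','rb')); Ta=a['c2w']@np.linalg.inv(a['mount'])
hole=atz(a,(278.9,163.6),Ta[2,3]-33.6+10)
ht=Ta[:3,:3].T@(hole-Ta[:3,3]); ot=ht+42*cx-10*cz
seat=np.array([476.8,-312.1,36])
def target(h,twist=0):
    T=pose(); M=T[:3,:3]@R.from_euler('y',twist,degrees=True).as_matrix()
    p=seat+[0,0,h]-M@ot; d=p-T[:3,3]
    print('ot',ot,'carrier now',T[:3,3]+T[:3,:3]@ot,'target TCP',p,'| delta old tool',T[:3,:3].T@d,'new tool',M.T@d)
    x=M@cx; print('yaw',np.degrees(np.arctan2(x[1],x[0])),'cz',M@cz)
E
python3 - <<'E'
from tgt import *
print(Rg.T@(np.array([581,69,62])-[588.2,67.9,95.6])); target(45,2)
E
```

```text
[-21.3809  26.9196   0.7862]
ot [-19.1992  28.0051  -0.5703] carrier now [ 477.2374 -182.395   174.062 ] target TCP [ 481.2455 -314.2274  114.5996] | delta old tool [ -16.6461   90.9119 -130.8309] new tool [ -12.0701   90.9119 -131.3322]
yaw -13.296710322375612 cz [-0.0151 -0.0603  0.9982]
```

Call:
{"op": "arm_command", "data": {"deltas": [[-0.003,0.01,-0.033,2],[-0.003,0.025,-0.033,0],[-0.003,0.028,-0.033,0],[-0.003,0.028,-0.032,0],[0,0,0,0]]}}

```text
time: 18.05
tool_pos: [480.4, -318.3, 110.4]
tcp_rot: [-1.515, -0.453, -0.263]
contact_force: [-0.2, 1.2, -4.3]
grip_width: 15.7
```

Call:
{"op": "arm_command", "data": {"deltas": [[0,0,0,0],[0,0,0,0]]}}

```text
time: 18.25
tool_pos: [481.9, -314.3, 115.3]
tcp_rot: [-1.517, -0.458, -0.257]
contact_force: [0.3, -0.2, -2.9]
grip_width: 15.8
```

Run:
```python
from tgt import *
print(bot.get_obs()['contact_force'],bot.get_obs()['joint_positions'])
target(22,0)
c=shot('wrist'); pickle.dump(c,open('c.pkl','wb'))
for s,ct,i in brass(c,amin=5)[0]: print(s,ct,atz(c,ct,46)[:2])
print('pred near peg top px',proj(c,[436,-302.1,56]))
g=cv2.cvtColor(c['img'],cv2.COLOR_RGB2GRAY)
ga=cv2.cvtColor(a['img'],cv2.COLOR_RGB2GRAY); t=ga[140:185,240:320]
r=cv2.matchTemplate(g,t,cv2.TM_CCOEFF_NORMED); print(cv2.minMaxLoc(r))
```

```text
[ 0.3404 -0.1667 -2.9226] [-0.8771  0.4126  1.9115  0.6108  0.5512 -2.6865]
ot [-19.1992  28.0051  -0.5703] carrier now [ 477.4335 -312.1381   81.691 ] target TCP [ 481.2463 -314.2464   91.5983] | delta old tool [-11.031   20.9381  -1.2578] new tool [-11.031   20.9381  -1.2578]
yaw -13.375024844289065 cz [-0.0151 -0.0606  0.9981]
[266, 94, 19, 28, 459] [275.  108.2] [ 435.18   -302.5557]
[24, 214, 17, 20, 208] [ 31.3 223. ] [ 470.1782 -463.2858]
[67, 272, 13, 18, 150] [ 72.6 280.3] [ 525.7087 -472.2058]
[232, 282, 10, 66, 439] [235.7 315.5] [ 602.8115 -376.5914]
[317, 282, 11, 66, 436] [322.7 315.1] [ 624.0023 -308.1766]
[112, 359, 352, 15, 3776] [310.4 367.6] [ 713.3019 -334.5127]
pred near peg top px [277.1915 119.2678]
(-0.6419507265090942, 0.841467559337616, (12, 177), (240, 141))
```

The carrier's estimated position is (477.4,−312.1), within 1 mm of the seat, and the near-peg re-measure agrees. Lowering slowly.

Call:
{"op": "arm_command", "data": {"deltas": [[-0.0038,0.007,-0.0004,0],[-0.0037,0.007,-0.0004,0],[-0.0035,0.007,-0.0004,0],[0,0,0,0],[0,0,0,0]]}}

```text
time: 18.8
tool_pos: [481.3, -314.0, 90.6]
tcp_rot: [-1.516, -0.457, -0.257]
contact_force: [0.6, 0.6, -2.7]
grip_width: 15.8
```

Run:
```python
from tgt import *
print(bot.get_obs()['contact_force'])
target(8,0)
c=shot('wrist'); save(c,'w10.png',(190,60,390,230),3.8)
for s,ct,i in brass(c,amin=5)[0][:2]: print(s,ct)
```

```text
[ 0.598   0.5655 -2.6535]
ot [-19.1992  28.0051  -0.5703] carrier now [ 476.8215 -311.8075   57.027 ] target TCP [ 481.276  -314.2753   77.5925] | delta old tool [-5.698  11.6816 -0.9295] new tool [-5.698  11.6816 -0.9295]
yaw -13.360808283851355 cz [-0.0142 -0.0615  0.9981]
[270, 119, 13, 3, 31] [276.  120.2]
[274, 150, 10, 5, 37] [278.4 151.6]
```

View pics/w10.png

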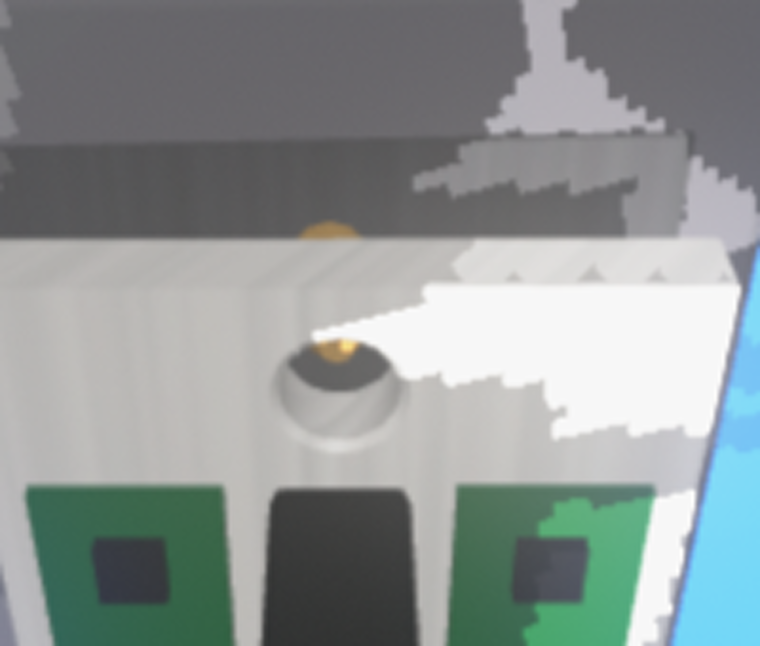

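The peg tip shows through the near hole at (338,345), centred sideways and within about 0.5 mm lengthwise. Lowering on.

Call:
{"op": "arm_command", "data": {"deltas": [[-0.002,0.004,-0.0003,0],[-0.0019,0.004,-0.0003,0],[-0.0018,0.0037,-0.0003,0],[0,0,0,0]]}}

```text
time: 19.25
tool_pos: [481.0, -314.2, 77.1]
tcp_rot: [-1.516, -0.456, -0.258]
contact_force: [-0.2, 0.6, -2.8]
grip_width: 15.9
```

Run:
```python
from tgt import *
print(bot.get_obs()['contact_force'],bot.get_obs()['moment'])
target(2,0)
```

```text
[-0.1534  0.6443 -2.8036] [0.0847 0.5227 0.0031]
ot [-19.1992  28.0051  -0.5703] carrier now [ 476.5233 -311.9905   43.5299] target TCP [ 481.2907 -314.292    71.5894] | delta old tool [-2.1713  5.0847 -0.3163] new tool [-2.1713  5.0847 -0.3163]
yaw -13.370272120834596 cz [-0.0137 -0.062   0.9981]
```

No contact force at 7.5 mm above the bed, so both pegs are in the holes. Continuing in small steps.

Call:
{"op": "arm_command", "data": {"deltas": [[-0.0009,0.002,-0.0001,0],[-0.0009,0.002,-0.0001,0],[0,0,0,0]]}}

```text
time: 19.55
tool_pos: [481.4, -314.4, 73.3]
tcp_rot: [-1.516, -0.457, -0.257]
contact_force: [0.2, 0.3, -3.0]
grip_width: 16.0
```

Call:
{"op": "arm_command", "data": {"deltas": [[-0.0009,0.0018,-0.0001,0],[0,0,0,0],[0,0,0,0]]}}

```text
time: 19.85
tool_pos: [481.6, -314.7, 71.7]
tcp_rot: [-1.517, -0.458, -0.257]
contact_force: [-0.4, 0.0, -2.1]
grip_width: 15.7
```

Run:
```python
from tgt import *
print(bot.get_obs()['contact_force'],bot.get_obs()['moment'])
target(0,0)
```

```text
[-0.4056  0.0115 -2.113 ] [-0.0007  0.4048  0.0191]
ot [-19.1992  28.0051  -0.5703] carrier now [ 477.1125 -312.5228   38.1073] target TCP [ 481.2516 -314.2431   69.5978] | delta old tool [-1.2989  1.7246  0.2368] new tool [-1.2989  1.7246  0.2368]
yaw -13.37255975248058 cz [-0.0149 -0.0605  0.9981]
```

Call:
{"op": "arm_command", "data": {"deltas": [[-0.0005,0.001,0,0],[0,0,0,0]]}}

```text
time: 20.05
tool_pos: [481.6, -314.5, 71.3]
tcp_rot: [-1.517, -0.459, -0.257]
contact_force: [-4.1, 2.8, 5.9]
grip_width: 15.7
```

Call:
{"op": "arm_command", "data": {"deltas": [[-0.0005,0.001,0,0],[0,0,0,0]]}}

```text
time: 20.25
tool_pos: [481.7, -314.2, 71.0]
tcp_rot: [-1.517, -0.459, -0.256]
contact_force: [-8.2, 6.1, 13.5]
grip_width: 15.7
```

It has touched down on the bed (13 N). Opening the jaws.

Call:
{"op": "arm_command", "data": {"deltas": [[0,0,0,0],[0,0,0,0],[0,0,0,0],[0,0,0,0],[0,0,0,0]], "claw": 150}}

```text
time: 20.75
tool_pos: [481.5, -314.5, 69.2]
tcp_rot: [-1.516, -0.457, -0.257]
contact_force: [-0.0, 0.6, 0.2]
grip_width: 37.5
```

Call:
{"op": "arm_command", "data": {"deltas": [[0,-0.01,0,0],[0,-0.03,0,0],[0,-0.04,0,0],[0,-0.04,0,0],[0,0,0,0]]}}

```text
time: 21.25
tool_pos: [428.3, -308.9, 181.9]
tcp_rot: [-1.523, -0.463, -0.256]
contact_force: [-0.3, -0.3, -0.5]
grip_width: 37.8
```

Run:
```python
from h import *
import pickle
o=bot.get_obs(); print(o['time'],o['contact_force'],o['grip_width'],o['tool_pos'],o['joint_positions'])
c=shot('wrist'); pickle.dump(c,open('d.pkl','wb')); save(c,'w11.png',(130,60,450,300),2.3)
for s,ct,i in brass(c,amin=5)[0]: print(s,ct,atz(c,ct,54)[:2])
print([(d['confidence'],w(c,d['xyz'])) for d in vision.find_in(c,'carrier')])
for p in ([436,-302.1,56],[517.6,-322,56],[476.8,-312.1,87]): print(proj(c,p))
```

```text
21.25 [-0.28238272 -0.32281979 -0.49943758] 37.82859145115095 [ 428.34679798 -308.85392303  181.88000709] [-0.96881631  0.23558031  1.94728852  0.53373437  0.70104276 -2.66308383]
[277, 127, 13, 18, 184] [282.8 134.9] [ 431.74528871 -302.1474891 ]
[97, 206, 10, 15, 94] [101.4 212.6] [ 463.59152011 -459.96347257]
[122, 251, 9, 12, 74] [125.8 256.9] [ 517.5756757  -468.13579199]
[181, 286, 16, 62, 489] [186.2 322.1] [ 634.2525044  -459.20390055]
[363, 290, 16, 58, 451] [372.3 323.6] [ 700.80422898 -257.72324036]
[270, 332, 34, 28, 790] [286.6 344. ] [ 716.01145013 -363.18180624]
[266, 360, 254, 14, 2626] [414.6 367.3] [ 833.10412576 -208.34471762]
[129, 366, 121, 8, 821] [182.3 369.6] [ 738.9167397  -508.80149302]
[261, 370, 6, 3, 7] [263.4 370.9] [ 776.71171711 -408.841068  ]
[(0.6, array([ 458.07255381, -306.94981944,   46.81409228]))]
[284.37528506 141.53094361]
[282.94337781 227.06306904]
[285.74482329 215.54252575]
```

The viewer limit is reached, so the remaining checks are numeric: compare the predicted outline of a seated plate with edges in the picture, and measure the exposed length of the peg.

Run:
```python
from h import *
import pickle
np.set_printoptions(precision=1,suppress=True)
c=shot('wrist'); g=cv2.cvtColor(c['img'],cv2.COLOR_RGB2GRAY).astype(float)
yaw=np.radians(-13.7); Rz=R.from_euler('z',yaw).as_matrix(); S=np.array([476.8,-312.1,36])
P=lambda v:proj(c,S+Rz@np.array(v,float))
print('peg near: z20 front/back',P([-42-3,0,20]),P([-42+3,0,20]),'z10 front',P([-42-5,0,10]),'z0 front',P([-47,0,0]))
print('hole rim rows z10',P([-48.5,0,10]),P([-35.5,0,10]))
print('blade near-end top',P([-30,8,51]),P([-30,-8,51]),'far',P([30,8,51]),P([30,-8,51]))
for y in (-36,-28,28,36):
    u0=P([-55,y,10]); u1=P([-55,y,0]); 
    n=(u0-u1)/np.linalg.norm(u0-u1); s=np.arange(-12,22,.5)
    pts=np.array([u1+n*k for k in s]).astype(np.float32)
    prof=cv2.remap(g.astype(np.float32),pts[None,:,0],pts[None,:,1],cv2.INTER_LINEAR)[0]
    d=np.diff(cv2.GaussianBlur(prof[None],(5,1),0)[0]); k=np.argsort(-abs(d))[:10]
    print(y,'pred top',np.linalg.norm(u0-u1).round(1),'edges at',[(s[j]+.25,round(d[j],0)) for j in sorted(k)])
h=cv2.cvtColor(c['img'],cv2.COLOR_RGB2HSV); m=cv2.inRange(h,(40,80,30),(85,255,255)); n,l,st,ct=cv2.connectedComponentsWithStats(m)
for i in range(1,n):
    if st[i,4]>80: print('green',st[i],ct[i],atz(c,ct[i],48))
B=brass(c)[0][0]; print(B)
for n_ in ('handle','drawer'):
    pass
t=shot('top'); print('top carrier',[(d['confidence'],w(t,d['xyz'])) for d in vision.find_in(t,'carrier')],'handle',[(d['confidence'],w(t,d['xyz'])) for d in vision.find_in(t,'handle')])
save(t,'t12.png')
for s,q,i in brass(t,amin=3)[0]: print(s,q,atz(t,q,54)[:2])
```

```text
peg near: z20 front/back [282.2 141.7] [282.1 149.1] z10 front [281.5 131.7] z0 front [280.8 124.7]
hole rim rows z10 [281.5 129.8] [281.3 145.8]
blade near-end top [296.6 186.3] [272.2 186.9] far [293.7 248.4] [272.8 249. ]
-36 pred top 7.0 edges at [(np.float64(-0.75), np.float32(4.0)), (np.float64(-0.25), np.float32(10.0)), (np.float64(0.25), np.float32(14.0)), (np.float64(0.75), np.float32(14.0)), (np.float64(1.25), np.float32(12.0)), (np.float64(1.75), np.float32(8.0)), (np.float64(2.25), np.float32(5.0)), (np.float64(19.75), np.float32(5.0)), (np.float64(20.25), np.float32(7.0)), (np.float64(20.75), np.float32(7.0))]
-28 pred top 6.9 edges at [(np.float64(-10.25), np.float32(-7.0)), (np.float64(-9.75), np.float32(-10.0)), (np.float64(-9.25), np.float32(-11.0)), (np.float64(-8.75), np.float32(-10.0)), (np.float64(-8.25), np.float32(-7.0)), (np.float64(-0.25), np.float32(10.0)), (np.float64(0.25), np.float32(14.0)), (np.float64(0.75), np.float32(14.0)), (np.float64(1.25), np.float32(11.0)), (np.float64(1.75), np.float32(7.0))]
28 pred top 7.1 edges at [(np.float64(-3.25), np.floa
[... 1150 characters left out ...]
(0.75, array([488.2, 118.2,  94.6]))]
[215, 131, 27, 13, 275] [227.8 136.9] [853.4 138.9]
[213, 145, 27, 12, 266] [226.1 150.6] [812.  143.5]
[394, 180, 15, 14, 118] [399.8 187.2] [ 698.5 -356.3]
[445, 242, 3, 3, 8] [445.9 242.9] [ 537.5 -478.2]
[389, 249, 3, 3, 7] [390.  250.3] [ 517.9 -320.6]
[229, 259, 9, 26, 152] [232.6 271.3] [462.5 121.4]
[443, 263, 3, 3, 8] [443.9 263.9] [ 478.8 -469.1]
[144, 267, 17, 18, 238] [151.9 275.6] [452.1 347.5]
[383, 277, 3, 6, 9] [384.4 279.8] [ 435.9 -301.6]
[413, 284, 2, 3, 4] [413.8 285. ] [ 421.1 -382.4]
[412, 288, 2, 2, 3] [412.7 288.7] [ 411.  -378.9]
[396, 297, 2, 4, 6] [396.5 298.5] [ 384.5 -332.9]
[379, 298, 12, 5, 34] [384.3 300.2] [ 380.1 -299. ]
```

```bash
python3 -c "
from h import *
print(bot.get_obs()['time'],bot.get_obs()['contact_force'].round(1)); print(job.close_job())"
```

```text
21.55 [ 0.9 -0.9 -0.1]
the job is handed in; nothing more can be done
None
```

The job is done and handed in at 21.6 s: the carrier is on the larger base, released, and the drawer is left fully open. `close_job` reports no verdict, so success rests on my own checks below.

**What I did**
- **Lean:** The move interface cannot tilt the tool, so I built up a lean of about 27° by pushing at the arm's reach limit. I kept that lean for the rest of the job.
- **Latch and drawer:** I lifted the handle about 13 mm and pulled the drawer open. In the pictures the handle root moved 159.9 mm, against the 160 mm stop.
- **Carrier:** I gripped the black blade, lifted it out and lowered it over the pegs. The bed contact was about 13 N. I then opened the jaws and backed off 120 mm.

**Last checks**
- The carrier's near lower edge lies within about 0.7 pixel of where a seated plate should show.
- The near peg stands out by the amount expected when seated (rows 131–148 seen, 132–149 predicted).
- The far peg shows in the top view at its place.
- The boards give a yaw of −13.4° against −13.7° for the base.
- The bottle and tip cleaner have not moved in the top view. I did not re-measure the spool, but nothing passed near it.
- The force on the tool is about zero.

**What disagreed or fell short**
- While carried, the carrier was rolled about 0.06 rad, because the tool could only twist about its leaning axis. It levelled on contact and release.
- The centroid of the boards came out about 3 mm short of the seat along x. I take that as perspective bias, since the edge and peg agree.
- Near the end of the pull, a wrist joint reached its range limit. The tool tilt shifted slightly and the force on the tool rose to about 50 N before I released.
- Joint 3 also read 0.036 at the reach limit, just under the printed 0.04.
- The last picture could not be viewed because the picture limit was reached, so the final check was numeric only.

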